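Clear the cheese slicer's wire groove and lower the bow

ROBOT

A 6-joint arm with a two-finger parallel gripper is mounted at the origin on a cart in front of the work surface, level with it; the furniture and walls round the work are solid. World frame = base frame: x ahead of the robot, y to its left, z up, the work surface at z = 0. Lengths are in mm, angles in rad, forces in N, time in s.
With the tool pointing down it reaches from about 275 to 725 mm from the base axis. Payload 15.9 kg.
Tool frame: the origin (TCP) lies on the mounting face of the last link; the fingertips stand 173 mm ahead of it and the grasp point (between the pads) lies 155 mm ahead of it; z points along the fingers, y is the line along which they close (so a half turn about z gives the same grasp; the last joint's range is limited). The gripper opens to 85 mm and grips with 20 to 120 N. Pads are 22 mm wide; open, the fingers measure 114 mm over their backs; the gripper's body (76 mm by 85 mm) begins 54 mm behind the grasp point. The pads swing forward as they close: fully open they stand 13 mm farther back than shut.
Start: joints at [-1.252, 0.213, -0.034, 1.323, 0, 1.571], TCP at [156.708, -474.793, 404.706] pointing down, gripper open.
Joint ranges: [-2.98, 2.98], [-0.74, 1.72], [-1.14, 1.35], [-2.1, 2.04], [-1.57, 1.44], [-3.14, 3.14]. Speed limits (rad/s): [1.89, 1.89, 2.39, 2.57, 3.14, 3.14].

INTERFACE

Orientations are given as a unit quaternion [x, y, z, w].
In Python, from workcell import sensors, eyes, ctrl gives the robot as it stands.
- The arm moves only by the shell command python3 -m crank 'ROWS' [OPENING] [FORCE]. ROWS is JSON, a list of rows, each a list of 2 entries, a list of its own where there are three numbers: the shift along the tool's x, y, z in m, then the turn, a rotation vector about the tool's x, y, z in degrees. In form: [[[dx, dy, dz], [wx, wy, wz]], ...]. A call has 1 to 12 rows; each row is the pose to reach, as a shift and turn from the pose commanded when the call began, along the tool's axes at that moment; what a row does not reach only later rows make up. A row lasts 1/12 s, in which the tool goes at most 41.7 mm and 7.16 degrees, less where a joint would pass 70% of its speed; a pose out of reach is approached as far as the arm can. A call with a gripper value outside its range is refused whole. OPENING is the closure, from 0 (fully open) to 1 (shut), set as the call begins (- or left out, the last holds). The fingers move at their own pace and stop on an object; FORCE is the grip in N (left out, the last holds). Time passes only in rows, so rows that repeat a pose let the fingers close. It gives the time, the measured TCP pose, the force, the opening and the grip force at its end, in the units of the state.
- sensors.sense(): the state, without advancing time (a new reading comes with each control period).
- eyes.get_image(name): name is "scene" or "top"; returns (picture, depth): 420x560x3 uint8, blue, green, red; 420x560 float32, mm along the optical axis (not along the pixel's ray), 0 where there is no reading.
- eyes.camera_info(name): a dict with "vertical_fov" (degrees; the focal length in pixels is half the picture's height over the tangent of half this angle, whatever the lens; pixels are square), "cx", "cy" (the principal point, pixels), "rvec" (rotation vector, rad) and "tvec" (3), from world to camera coordinates, as OpenCV has them. Camera axes: x right, y down, z forward; pixel columns grow to the right and rows downward; lengths in mm; the calibration is good to about 2 mm. A picture is of the moment at which its call begins. camera_info takes no time and is no camera call.
- ctrl.hand_in(): hands the job in; it is judged then, once.
The state is a dict: "t": time; "q": joint angles; "qd": joint speeds; "effort": joint torques, N m; "position": TCP position; "tool_rot": TCP orientation; "contact_force": force on the tool from outside, world axes, zero at the start; "torque": the same for the moment, N m; "opening": finger opening in mm; "gripper_force": force on a finger pad.
Only numpy, scipy, OpenCV 4.12 (cv2) and the standard library are available. Lean on these libraries where they do the work, as an engineer would, in place of code of your own. Each camera call takes 0.05 s, during which the arm holds its last target. There are 200 camera calls.

TASK

Get the cheese slicer ready for the next cut: run your fingertips along the wire groove of the marble slab, from its left end to its right, lightly touching the marble or just above it, so that the three rind parings lying on it are pushed off the slab's right-hand end. Then push the raised wire bow gently down by its wooden grip, without letting it drop, until the wire lies home in the groove. Only touch and push: do not pinch or lift the parings or the grip, do not press hard, and leave the things round the slicer alone.

Things in the scene. Friction and masses are not known exactly. Their poses are not given: they have to be found in the camera images.
- wire_slicer: Cheese wire slicer, fixed to the deck. White marble slab 186 (x) by 204 (y) mm, top 25.5 mm above its origin, which lies on the deck: slab x -76 to +110, y -98 to +106 mm. Its x points away from the robot (yaw up to 0.2 either way), y to the left, z up. The dark groove crosses the slab along y at x = -44 mm. Bow open, no part of it is over the front 90 mm of the slab.
- groove_left (a point): Point on the slab's top in the middle of the groove, 16 mm in from the slab's left edge: where the sweep starts.
- groove_right (a point): Right-hand end of the groove: the point where it runs out over the slab's right edge, at the height of the slab's top. Beyond it is a 25.5 mm drop to the deck. Along y there are 188 mm between the two groove points.
- wire_slicer_bow (a joint): Angle of the wire bow about its hinge rod, rad: 0 = down against its stop, the wire lying home in the groove; grows as the bow is raised; 1.36 to 1.52 at the start, 1.66 at most. Hinge friction holds it at any angle (below about 0.2 it may sink by itself); about 2 N square to the bow at the grip moves it. It stops dead at 0: go slowly over the last centimetre.
- bow_hinge (a point): Middle of the bow's hinge rod (along the slicer's y), 91 mm behind the slicer's origin, 38.5 mm above the deck.
- bow_grip (a point): Centre of the bow's turned wooden grip, a round bar of 22 mm diameter and 104 mm length along the slicer's y. With the bow down it lies 189 mm in front of the hinge rod and 19 mm below it (19.5 mm above the deck); raised, it swings up and away from the robot on a 190 mm arc about the hinge, so at the start it stands about 0.23 m above the deck.
- scrap_0: 14x11x7.5 mm paring of pale cheese with a strip of darker rind, lying on the slab on the groove. Origin at the middle of its underside. They lie one after another along the groove, 20 mm or more apart, 30 mm or more from groove_left and within 4 mm of its line, at any yaw. 10 to 14 g. Pushed, one may slip to the side of the fingers and stay on the slab: look, and sweep again.
- scrap_1: 15x12x8 mm paring of pale cheese with a strip of darker rind, lying on the slab on the groove. Origin at the middle of its underside. They lie one after another along the groove, 20 mm or more apart, 30 mm or more from groove_left and within 4 mm of its line, at any yaw. 10 to 14 g. Pushed, one may slip to the side of the fingers and stay on the slab: look, and sweep again.
- scrap_2: 13x11x7.5 mm paring of pale cheese with a strip of darker rind, lying on the slab on the groove. Origin at the middle of its underside. They lie one after another along the groove, 20 mm or more apart, 30 mm or more from groove_left and within 4 mm of its line, at any yaw. 10 to 14 g. Pushed, one may slip to the side of the fingers and stay on the slab: look, and sweep again.
- half_wheel: Half wheel of cheese, 74x146x36 mm, lying flat behind the slicer. Origin at the middle of its underside. To be left alone.
- tongs: Steel serving tongs, 46x217x22 mm, lying left of the slicer, along its own y. Origin at the middle of the underside. To be left alone.
- jam_jar: Jam jar, 75 mm across, 112 mm tall, standing behind the slicer on the right. Origin at the middle of its foot. To be left alone.

How it is judged (in metres and radians):
On the way, in this order (a step that is already met when the one before it is completed fails the run):
1. the fingertips are on, or within about 10 mm above, the marble at the groove's left end, within 20 mm of its line (x of the grasp point in the frame of wire_slicer between -0.0644 and -0.0244 m and y of the grasp point in the frame of wire_slicer between 0.07 and 0.12 m and z of the grasp point in the frame of wire_slicer below 0.06 m), for 0.05 s.
2. they pass along the groove over the left half of the slab (x of the grasp point in the frame of wire_slicer between -0.0644 and -0.0244 m and y of the grasp point in the frame of wire_slicer between 0.015 and 0.05 m and z of the grasp point in the frame of wire_slicer below 0.06 m), for 0.05 s.
3. they pass along the groove just beyond the slab's middle (x of the grasp point in the frame of wire_slicer between -0.0644 and -0.0244 m and y of the grasp point in the frame of wire_slicer between -0.045 and -0.01 m and z of the grasp point in the frame of wire_slicer below 0.06 m), for 0.05 s.
4. all three parings have been pushed off the slab's right-hand end onto the deck (y of each of scrap_0, scrap_1, scrap_2 in the frame of wire_slicer below -0.098 m and height (world z) of each of scrap_0, scrap_1, scrap_2 below 0.022 m), for 0.1 s.
5. the bow is down, the wire home in the groove (value of joint wire_slicer_bow below 0.04 rad), for 0.2 s.
At the end, for the whole second after the job is handed in: The bow is down within 0.04 rad, so the wire lies home in the groove; all three parings lie at rest on the deck beyond the slab's right-hand edge; the half wheel, tongs and jar are within 20 mm of where they were (all of step 4 and value of joint wire_slicer_bow below 0.04 rad and linear speed of each of scrap_0, scrap_1, scrap_2 below 0.02 m/s and distance of each of half_wheel, tongs, jam_jar from where it was at the start of the episode below 0.02 m); the robot touches nothing.
It fails at once if a paring is lifted more than about 25 mm above the slab (height (world z) of any of scrap_0, scrap_1, scrap_2 above 0.05 m).
It fails at once if the bow drops or is slammed (faster than 2.5 rad/s) (velocity of joint wire_slicer_bow below -2.5 rad/s).
It fails at once if the fingers press on the slicer with more than 45 N (a firm pinch of its grip does that too) (contact force between the fingers and wire_slicer above 45 N).
It fails at once if the half wheel, tongs or jar is displaced by more than 20 mm (distance of any of half_wheel, tongs, jam_jar from where it was at the start of the episode above 0.02 m).
It also fails if it takes over 67 s, if anything falls off the work surface, if the arm or the gripper's body presses on something with over 40 N, if the wrist force passes 120 N, or if a joint passes its speed limit or range.

## Working session

There is one attempt and no reset: what is moved stays moved. The work goes in short steps, Python scripts to look and compute and a shell command to move; the robot and the scene stay as the last step left them, time stands still between calls to the robot, and variables do not carry over. Pictures are saved under pics/ and viewed, at most 10 in all, crops included, and the job is handed in when it is done.

```bash
mkdir -p pics; ls; cat > h.py <<'E'
import numpy as np, cv2
from workcell import sensors, eyes, ctrl
from scipy.spatial.transform import Rotation as R
def cam(n):
    c=eyes.camera_info(n); f=210/np.tan(np.radians(c["vertical_fov"])/2)
    return f,c["cx"],c["cy"],R.from_rotvec(np.ravel(c["rvec"])).as_matrix(),np.ravel(c["tvec"])
def ray(n,u,v,z):
    f,cx,cy,M,t=cam(n); d=M.T@np.array([(u-cx)/f,(v-cy)/f,1]); o=-M.T@t
    return o+d*(z-o[2])/d[2]
def cloud(n,D):
    f,cx,cy,M,t=cam(n); v,u=np.mgrid[:420,:560]
    P=np.stack([(u-cx)/f*D,(v-cy)/f*D,D],-1)
    return (P-t)@M
def proj(n,p):
    f,cx,cy,M,t=cam(n); q=M@np.array(p)+t
    return f*q[0]/q[2]+cx, f*q[1]/q[2]+cy
E
python3 - <<'E'
from h import *
for n in("scene","top"):
    im,D=eyes.get_image(n); np.savez(f"/tmp/{n}0.npz",im=im,D=D); cv2.imwrite(f"pics/{n}0.png",im)
    f,cx,cy,M,t=cam(n); print(n,f,cx,cy,-M.T@t,(D==0).mean())
s=sensors.sense(); print(s["t"],s["position"],s["tool_rot"],s["opening"],s["contact_force"])
E
```

```text
pics
scene 497.0644017542729 280.4981060531079 216.88159653201868 [ 160.42730416 1097.572197    531.94726161] 0.02528486394557823
top 487.152722921635 286.9274326250922 211.3484756900688 [557.17579572 285.12341152 962.80089428] 0.004000850340136054
0.1 [ 156.68648491 -474.6817337   404.28687233] [ 9.87318345e-01  1.58752154e-01 -7.02065231e-05 -4.83947687e-04] 85.72854669589775 [-0.25082616 -0.86188035  0.11486998]
```

View pics/scene0.png

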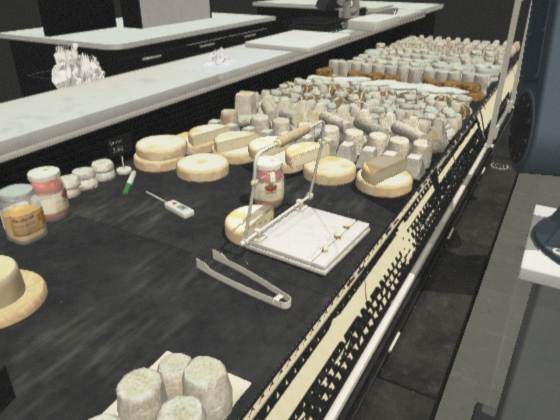

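View pics/top0.png

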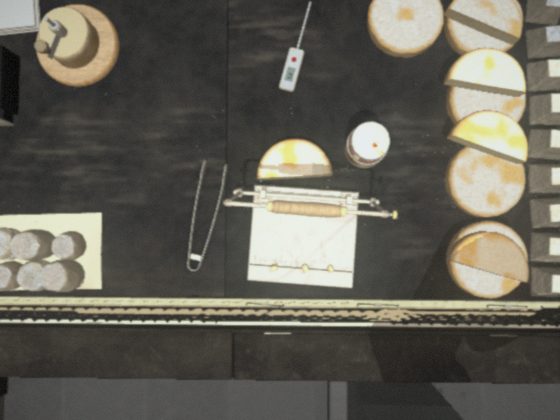

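The scene view shows the raised bow with its grip near (300,135), and the slab with its parings near (335,240). In the top view the slab spans (248–358, 183–287), the groove lies at v≈268, and the parings are at (273,267), (305,267) and (331,268). The grip is at (307,208), the tongs are to the left, and the half wheel and jar are behind.

```bash
cat > meas.py <<'E'
from h import *
d=np.load("/tmp/top0.npz"); im,D=d["im"],d["D"]; P=cloud("top",D)
z=P[...,2]; hsv=cv2.cvtColor(im,cv2.COLOR_BGR2HSV)
roi=np.zeros(D.shape,bool); roi[178:295,240:365]=1
m=(roi&(z>15)&(z<45)).astype(np.uint8)
c=max(cv2.findContours(m,0,2)[0],key=cv2.contourArea)
rc=cv2.minAreaRect(c); print("slab px",rc)
w=roi&(hsv[...,2]>150)&(hsv[...,1]<60); print("slab z",np.median(z[w&(z>10)&(z<50)]))
# corners from front part (rows>225): side edges and front edge
mm=cv2.morphologyEx(((hsv[...,2]>120)&roi).astype(np.uint8),2,np.ones((3,3)))
L=[];Rr=[];F=[]
for v in range(225,278):
    u=np.flatnonzero(m[v]); 
    if len(u): L.append(ray("top",u[0]-.5,v,25.5)); Rr.append(ray("top",u[-1]+.5,v,25.5))
for u in range(258,345):
    v=np.flatnonzero(m[:,u]); F.append(ray("top",u,v[-1]+.5,25.5))
def line(A):
    vx,vy,x,y=cv2.fitLine(np.float32(A)[:,:2],cv2.DIST_HUBER,0,.01,.01).ravel(); return np.array([vx,vy]),np.array([x,y])
for n,A in(("L",L),("R",Rr),("F",F)):
    dd,p=line(A); print(n,p,"yaw",np.degrees(np.arctan2(dd[1],dd[0])))
# groove: dark pixels on slab
g=cv2.cvtColor(im,cv2.COLOR_BGR2GRAY); G=[]
for u in range(252,352):
    col=g[258:280,u].astype(float); i=col.argmin(); G.append(ray("top",u,258+i,25.5)) 
dd,p=line(G); print("groove",p,np.degrees(np.arctan2(dd[1],dd[0])))
# parings
s=((hsv[...,1]>70)&(hsv[...,2]>120)&roi).astype(np.uint8); s[:255]=0
n,_,st,ce=cv2.connectedComponentsWithStats(s)
for i in range(1,n):
    if st[i,4]>5: print("par",ce[i],st[i],ray("top",*ce[i],31)[:2])
# height map of rail
for v in range(285,335,4): print(v,P[v,300].round(),z[v,230:380].max().round())
k=roi.copy();k[:195]=0;k[225:]=0; k&=z>180; print("grip",P[k].mean(0),k.sum(),P[k].min(0),P[k].max(0))
E
python3 meas.py
```

```text
slab px ((301.4781188964844, 247.132568359375), (104.64705657958984, 73.3161849975586), 4.184916019439697)
slab z 26.071503753696142
L [520.4848 378.9117] yaw -3.8310845
R [520.9473  178.60046] yaw -4.238422
F [458.4508 278.8286] yaw 86.152756
groove [489.21228 280.86273] 86.09392
par [273.66666667 265.66666667] [271 265   6   2   9] [492.56046789 331.04216796]
285 [453. 281.   3.] 963.0
289 [445. 280.  -2.] 5.0
293 [438. 280.   3.] 5.0
297 [429. 280.  -7.] 963.0
301 [421. 280.  -2.] 2.0
305 [414. 280.  -2.] 7.0
309 [405. 280.  -5.] 7.0
313 [392. 280. -39.] 963.0
317 [383. 280. -42.] -41.0
321 [369. 280. -76.] 963.0
325 [ 354.  280. -111.] -105.0
329 [ 346.  280. -110.] -103.0
333 [ 330.  279. -144.] 963.0
grip [592.16905907 276.08824356 238.61904293] 1238 [557.17579572 185.81752133 224.55133683] [605.2340436  372.96279556 962.80089428]
```

```bash
cat >> h.py <<'E'
YAW=-0.068; O=np.array([532.85,273.9]); S=R.from_euler("z",YAW)
def loc(p): return S.inv().apply(np.array([p[0]-O[0],p[1]-O[1],p[2]]))
TR=S*R.from_matrix(np.array([[0,1,0],[1,0,0],[0,0,-1.]]).T) # tool x=slicer y, y=slicer x, z down
def goto(lx,ly,tipz,tilt=0):
    """shift (m) and turn (deg) that bring the tip (173 ahead) to slicer-local lx,ly,tipz"""
    s=sensors.sense(); p=np.array(s["position"]); q=R.from_quat(s["tool_rot"])
    T=TR*R.from_euler("x",tilt,degrees=True)
    tip=S.apply([lx,ly,tipz])+[O[0],O[1],0]; tgt=tip-T.apply([0,0,173])
    print("tip now",loc(p+q.apply([0,0,173])).round(1),"F",np.round(s["contact_force"],1),"t",s["t"],"open",s["opening"],"q",np.round(s["q"],2))
    print("tgt",tgt.round(1),"shift",(q.inv().apply(tgt-p)/1e3).round(4),"turn",(q.inv()*T).as_rotvec(degrees=True).round(2))
E
python3 -c "
from h import *
goto(-44,92,205)
print('tongs',loc(ray('top',225,165,15)),loc(ray('top',200,255,15)))"
```

```text
tip now [-324.5 -772.3  231.3] F [-0.3 -0.9  0.1] t 0.1 open 85.72854669589775 q [-1.25  0.21 -0.03  1.32  0.    1.57]
tgt [495.2 368.7 378. ] shift [ 0.5858 -0.6947  0.027 ] turn [-5.000e-02 -3.000e-02 -6.783e+01]
tongs [143.68237576 165.01388989  15.        ] [-35.43979834 199.777581    15.        ]
```

```bash
A='[[0.586,-0.695,0.027],[0,0,-67.8]]'; python3 -m crank '[[[0.586,-0.695,0.027],[0,0,-67.8]],[[0.586,-0.695,0.027],[0,0,-67.8]],[[0.586,-0.695,0.027],[0,0,-67.8]],[[0.586,-0.695,0.027],[0,0,-67.8]],[[0.586,-0.695,0.027],[0,0,-67.8]],[[0.586,-0.695,0.027],[0,0,-67.8]],[[0.586,-0.695,0.027],[0,0,-67.8]],[[0.586,-0.695,0.027],[0,0,-67.8]],[[0.586,-0.695,0.027],[0,0,-67.8]],[[0.586,-0.695,0.027],[0,0,-67.8]],[[0.586,-0.695,0.027],[0,0,-67.8]],[[0.586,-0.695,0.027],[0,0,-67.8]]]' 0.9 20; python3 -c "
from h import *
goto(-44,92,205)"
```

```text
t: 1.1
position: [333.9, -35.0, 390.7]
tool_rot: [0.731, 0.683, 0.0, 0.0]
contact_force: [0.8, -1.2, -0.4]
opening: 8.6
gripper_force: 0.0
tip now [-177.5 -321.8  217.7] F [ 0.8 -1.2 -0.4] t 1.1 open 8.649293125001275 q [-0.1  -0.12 -0.42  1.27 -0.    1.53]
tgt [495.2 368.7 378. ] shift [0.4137 0.1336 0.0127] turn [0.02 0.01 0.02]
```

```bash
python3 -m crank '[[[0.414,0.134,0.013],[0,0,0]],[[0.414,0.134,0.013],[0,0,0]],[[0.414,0.134,0.013],[0,0,0]],[[0.414,0.134,0.013],[0,0,0]],[[0.414,0.134,0.013],[0,0,0]],[[0.414,0.134,0.013],[0,0,0]],[[0.414,0.134,0.013],[0,0,0]],[[0.414,0.134,0.013],[0,0,0]],[[0.414,0.134,0.013],[0,0,0]],[[0.414,0.134,0.013],[0,0,0]],[[0.414,0.134,0.013],[0,0,0]],[[0.414,0.134,0.013],[0,0,0]]]'; python3 -c "
from h import *
goto(-44,92,60)"
```

```text
t: 2.1
position: [496.7, 370.5, 375.7]
tool_rot: [0.73, 0.683, -0.001, -0.0]
contact_force: [0.7, 0.1, -0.2]
opening: 8.3
gripper_force: 0.0
tip now [-42.9  93.8 202.7] F [ 0.7  0.1 -0.2] t 2.1 open 8.28108542625396 q [0.64 0.47 0.26 1.36 0.   2.28]
tgt [495.2 368.7 233. ] shift [-0.0018 -0.0011  0.1427] turn [-0.09  0.04  0.1 ]
```

```bash
python3 -m crank '[[[-0.002,-0.001,0.035],[0,0,0]],[[-0.002,-0.001,0.07],[0,0,0]],[[-0.002,-0.001,0.1],[0,0,0]],[[-0.002,-0.001,0.125],[0,0,0]],[[-0.002,-0.001,0.145],[0,0,0]],[[-0.002,-0.001,0.157],[0,0,0]],[[-0.002,-0.001,0.163],[0,0,0]],[[-0.002,-0.001,0.163],[0,0,0]],[[-0.002,-0.001,0.163],[0,0,0]]]'; python3 - <<'E'
from h import *
goto(-44,92,28)
a,D=eyes.get_image("scene"); b,_=eyes.get_image("top")
np.savez("/tmp/s1.npz",im=a,D=D)
A=cv2.resize(a[150:300,220:400],(780,650)[:2] and (720,600)); B=cv2.resize(b[170:300,230:380],(692,600))
out=np.hstack([cv2.resize(A,(400,333)),cv2.resize(B,(384,333))]); cv2.imwrite("pics/c1.png",out)
E
```

```text
t: 2.85
position: [495.0, 364.9, 215.2]
tool_rot: [0.731, 0.682, 0.0, 0.0]
contact_force: [-1.4, -0.8, 0.0]
opening: 8.6
gripper_force: 0.0
tip now [-43.9  88.3  42.2] F [-1.4 -0.8  0. ] t 2.85 open 8.644223584230884 q [ 0.64  0.54 -0.04  0.98 -0.    2.28]
tgt [495.2 368.7 201. ] shift [ 0.0038 -0.0001  0.0142] turn [ 0.01 -0.   -0.06]
```

View pics/c1.png

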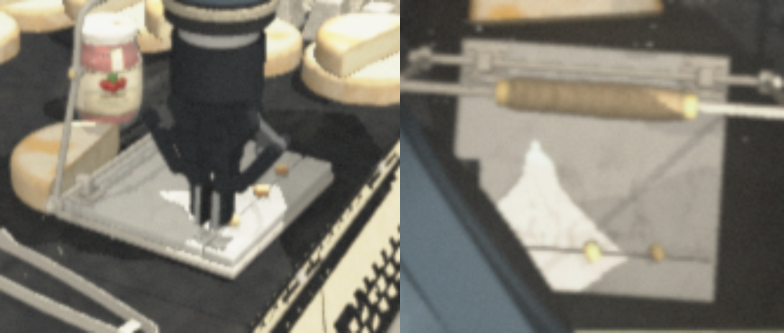

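Fingers hover at the groove's left end, straddling its line, with the parings ahead at about (240,210), (262,190) and (282,170) in the left crop. I'll descend to about 2 mm above the marble.

```bash
python3 -m crank '[[[0.004,0,0.003],[0,0,0]],[[0.004,0,0.006],[0,0,0]],[[0.004,0,0.009],[0,0,0]],[[0.004,0,0.011],[0,0,0]],[[0.004,0,0.013],[0,0,0]],[[0.004,0,0.014],[0,0,0]],[[0.004,0,0.0145],[0,0,0]],[[0.004,0,0.0145],[0,0,0]],[[0.004,0,0.0145],[0,0,0]]]'; python3 - <<'E'
from h import *
goto(-44,-125,27.5)
E
```

```text
t: 3.7
position: [495.3, 369.0, 200.3]
tool_rot: [0.731, 0.682, 0.0, 0.0]
contact_force: [-0.4, -0.5, 0.1]
opening: 8.2
gripper_force: 0.0
tip now [-44.   92.3  27.3] F [-0.4 -0.5  0.1] t 3.7 open 8.236241620923083 q [ 0.64  0.56 -0.06  0.95 -0.    2.28]
tgt [480.5 152.2 200.5] shift [-2.173e-01  2.000e-04 -2.000e-04] turn [ 0.   -0.   -0.05]
```

```bash
python3 -m crank '[[[-0.004,0,0],[0,0,0]],[[-0.008,0,0],[0,0,0]],[[-0.012,0,0],[0,0,0]],[[-0.016,0,0],[0,0,0]],[[-0.020,0,0],[0,0,0]],[[-0.024,0,0],[0,0,0]],[[-0.028,0,0],[0,0,0]],[[-0.032,0,0],[0,0,0]],[[-0.036,0,0],[0,0,0]],[[-0.040,0,0],[0,0,0]],[[-0.044,0,0],[0,0,0]],[[-0.048,0,0],[0,0,0]]]';python3 -m crank '[[[-0.004,0,0],[0,0,0]],[[-0.008,0,0],[0,0,0]],[[-0.012,0,0],[0,0,0]],[[-0.016,0,0],[0,0,0]],[[-0.020,0,0],[0,0,0]],[[-0.024,0,0],[0,0,0]],[[-0.028,0,0],[0,0,0]],[[-0.032,0,0],[0,0,0]],[[-0.036,0,0],[0,0,0]],[[-0.040,0,0],[0,0,0]],[[-0.044,0,0],[0,0,0]],[[-0.048,0,0],[0,0,0]]]'; python3 - <<'E'
from h import *
goto(-44,-125,27.5)
a,D=eyes.get_image("scene"); b,_=eyes.get_image("top")
A=a[170:290,240:390]; B=b[170:300,230:380]
out=np.hstack([cv2.resize(A,(410,333)),cv2.resize(B,(384,333))]); cv2.imwrite("pics/c2.png",out)
E
```

```text
t: 4.7
position: [491.9, 320.7, 200.2]
tool_rot: [0.731, 0.682, 0.0, 0.0]
contact_force: [0.7, -0.6, -0.3]
opening: 8.5
gripper_force: 0.0
t: 5.7
position: [488.6, 272.9, 200.2]
tool_rot: [0.731, 0.682, 0.0, 0.0]
contact_force: [0.2, 0.0, 0.4]
opening: 8.9
gripper_force: 0.1
tip now [-44.1  -4.   27.2] F [0.2 0.  0.4] t 5.7 open 8.85593455165749 q [ 0.51  0.46 -0.23  0.88 -0.    2.15]
tgt [480.5 152.2 200.5] shift [-0.121   0.0002 -0.0003] turn [ 0.   -0.   -0.05]
```

View pics/c2.png

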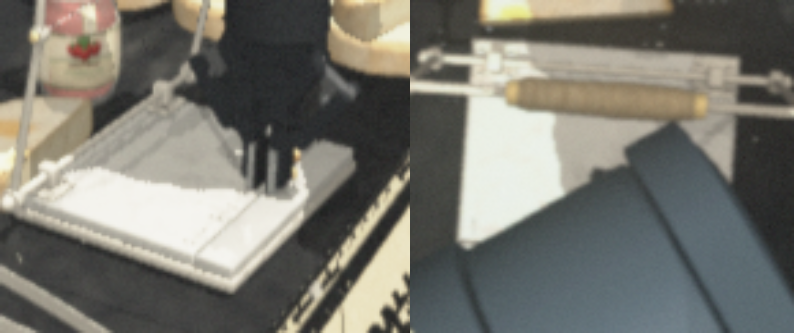

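The left half is clean: nothing was left behind the fingers at (260,180), and the parings are ahead of them near (297,165). I'll continue.

```bash
python3 -m crank '[[[-0.004,0,0],[0,0,0]],[[-0.008,0,0],[0,0,0]],[[-0.012,0,0],[0,0,0]],[[-0.016,0,0],[0,0,0]],[[-0.020,0,0],[0,0,0]],[[-0.024,0,0],[0,0,0]],[[-0.028,0,0],[0,0,0]],[[-0.032,0,0],[0,0,0]],[[-0.036,0,0],[0,0,0]],[[-0.040,0,0],[0,0,0]],[[-0.044,0,0],[0,0,0]],[[-0.048,0,0],[0,0,0]]]';python3 -m crank '[[[-0.004,0,0],[0,0,0]],[[-0.008,0,0],[0,0,0]],[[-0.012,0,0],[0,0,0]],[[-0.016,0,0],[0,0,0]],[[-0.020,0,0],[0,0,0]],[[-0.024,0,0],[0,0,0]],[[-0.028,0,0],[0,0,0]],[[-0.032,0,0],[0,0,0]],[[-0.036,0,0],[0,0,0]],[[-0.040,0,0],[0,0,0]],[[-0.044,0,0],[0,0,0]],[[-0.048,0,0],[0,0,0]]]'; python3 -m crank '[[[-0.004,0,0],[0,0,0]],[[-0.008,0,0],[0,0,0]],[[-0.012,0,0],[0,0,0]],[[-0.016,0,0],[0,0,0]],[[-0.020,0,0],[0,0,0]],[[-0.022,0,0],[0,0,0]],[[-0.022,0,0],[0,0,0]]]'; python3 - <<'E'
from h import *
goto(-44,-125,27.5)
a,D=eyes.get_image("scene"); b,_=eyes.get_image("top")
A=a[170:290,260:410]; B=b[170:300,250:400]
out=np.hstack([cv2.resize(A,(410,333)),cv2.resize(B,(384,333))]); cv2.imwrite("pics/c3.png",out)
E
```

```text
t: 6.8
position: [485.3, 225.0, 200.2]
tool_rot: [0.731, 0.682, 0.0, -0.0]
contact_force: [0.3, 0.5, -0.0]
opening: 8.3
gripper_force: 0.1
t: 7.8
position: [482.0, 177.1, 200.2]
tool_rot: [0.731, 0.682, -0.0, -0.0]
contact_force: [0.6, -0.4, -0.3]
opening: 8.3
gripper_force: 0.0
t: 8.38
position: [480.5, 155.1, 200.2]
tool_rot: [0.731, 0.682, -0.0, 0.0]
contact_force: [1.0, -0.3, -0.4]
opening: 8.6
gripper_force: 0.0
tip now [ -44.2 -122.1   27.2] F [ 1.  -0.3 -0.4] t 8.3833 open 8.572925353992565 q [ 0.31  0.36 -0.38  0.83 -0.    1.95]
tgt [480.5 152.2 200.5] shift [-0.0029  0.0002 -0.0003] turn [-0.    0.01 -0.08]
```

View pics/c3.png

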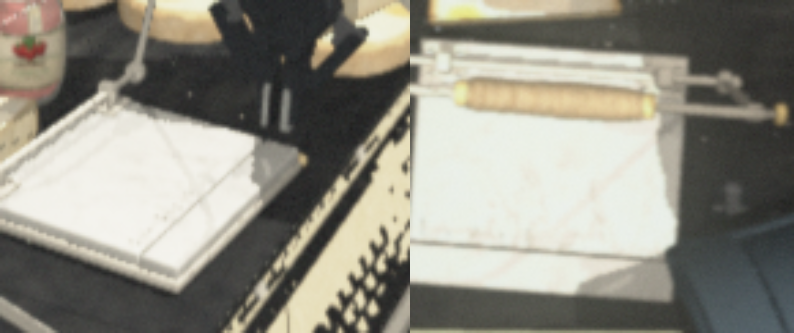

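Slab is clean and the groove is free. One paring shows at (303,160), just past the right edge. I'll raise the hand, then verify all three and measure the grip.

```bash
python3 -m crank '[[[0,0,-0.01],[0,0,0]],[[0,0,-0.04],[0,0,0]],[[0,0,-0.08],[0,0,0]],[[0,0,-0.12],[0,0,0]],[[0,0,-0.16],[0,0,0]],[[0,0,-0.2],[0,0,0]],[[0,0,-0.24],[0,0,0]],[[0,0,-0.245],[0,0,0]],[[0,0,-0.245],[0,0,0]]]' 1; python3 - <<'E'
from h import *
goto(-60,0,272)
a,D=eyes.get_image("scene"); b,Db=eyes.get_image("top"); np.savez("/tmp/r.npz",a=a,D=D,b=b,Db=Db)
A=a[170:290,260:410]; B=b[170:300,250:400]
cv2.imwrite("pics/c4.png",np.hstack([cv2.resize(A,(410,333)),cv2.resize(B,(384,333))]))
d=np.load("/tmp/top0.npz"); P=cloud("top",d["D"]); Q=np.array([loc(p) for p in P.reshape(-1,3)]).reshape(P.shape)
for yy in(-30,0,30):
    k=(abs(Q[...,0]-60)<40)&(abs(Q[...,1]-yy)<10)&(Q[...,2]>205)&(Q[...,2]<260)
    print(yy,k.sum(),np.percentile(Q[k],[3,50,97],axis=0).round(1).tolist())
k=(abs(Q[...,0]-60)<60)&(abs(Q[...,1])<70)&(Q[...,2]>222)&(Q[...,2]<260); print(np.percentile(Q[k],[1,99],axis=0))
# parings: yellowish blobs right of the slab in scene view
for n,im,DD in(("scene",a,D),("top",b,Db)):
    Pl=cloud(n,DD); L=np.array([loc(p) for p in Pl.reshape(-1,3)]).reshape(Pl.shape)
    h=cv2.cvtColor(im,cv2.COLOR_BGR2HSV)
    m=((h[...,1]>70)&(h[...,0]<35)&(h[...,2]>80)&(L[...,1]<-60)&(L[...,1]>-200)&(abs(L[...,0]+44)<50)&(L[...,2]<60)).astype(np.uint8)
    c,_,st,ce=cv2.connectedComponentsWithStats(m)
    for i in range(1,c):
        if st[i,4]>5: print(n,ce[i].round(1),st[i,4],np.median(L[_==i],axis=0).round(1))
E
```

```text
t: 9.23
position: [480.7, 155.8, 448.6]
tool_rot: [0.731, 0.682, 0.002, 0.001]
contact_force: [-0.0, 0.0, -1.3]
opening: -0.3
gripper_force: 0.0
tip now [ -43.1 -121.   275.6] F [-0.   0.  -1.3] t 9.2333 open -0.2777221590370532 q [0.31 0.22 0.08 1.43 0.   1.95]
tgt [473. 278. 445.] shift [ 0.1214 -0.0161  0.0038] turn [ 0.28 -0.12 -0.03]
-30 186 [[49.9, -39.6, 228.5], [59.6, -30.1, 234.8], [69.3, -20.5, 237.7]]
0 194 [[49.3, -9.6, 229.0], [59.3, -0.5, 235.4], [69.6, 9.3, 238.6]]
30 173 [[50.3, 20.7, 229.1], [59.4, 30.0, 234.8], [68.5, 39.2, 237.7]]
[[ 49.39452788 -66.20510507 226.29182937]
 [ 69.65908791  65.74729091 238.73750894]]
top [361.  269.9] 15 [ -41.5 -115.1    6.9]
top [357.5 276.6] 59 [ -53.3 -109.7    7.5]
```

View pics/c4.png

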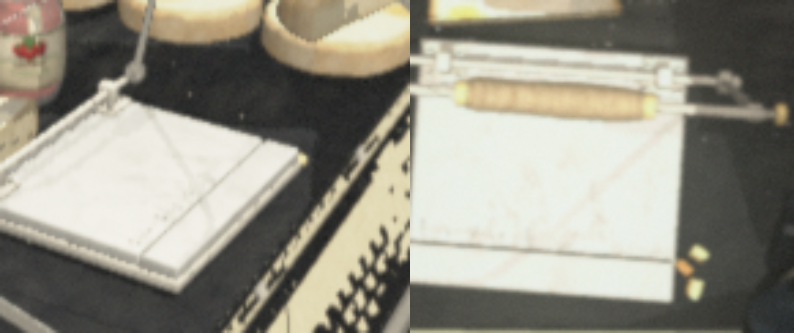

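All three parings lie on the deck right of the slab, at (698,253), (685,267) and (695,290) in the crop. Their tops are about 7 mm high. The grip centre is at local (59.5, 0, 227). Next I'll move over and behind the grip.

```bash
python3 -m crank '[[[0.03,0,0],[0,0,0]],[[0.06,0,0],[0,0,0]],[[0.09,0,0],[0,0,0]],[[0.11,0,0],[0,0,0]],[[0.121,0.01,0],[0,0,0]],[[0.121,0.04,0],[0,0,0]],[[0.121,0.07,0],[0,0,0]],[[0.121,0.1,0],[0,0,0]],[[0.121,0.125,0],[0,0,0]],[[0.121,0.139,0],[0,0,0]],[[0.121,0.139,0],[0,0,0]],[[0.121,0.139,0],[0,0,0]]]'; python3 - <<'E'
from h import *
goto(95,0,213)
E
```

```text
t: 10.33
position: [628.0, 266.6, 442.9]
tool_rot: [0.731, 0.682, -0.002, -0.001]
contact_force: [-0.5, 1.2, 0.5]
opening: 0.1
gripper_force: 0.0
tip now [ 94.9  -1.  269.9] F [-0.5  1.2  0.5] t 10.3333 open 0.12355781187294468 q [0.4  0.66 0.73 1.65 0.   2.04]
tgt [627.6 267.4 386. ] shift [ 0.0009 -0.0002  0.0569] turn [-0.17  0.08 -0.08]
```

```bash
python3 -m crank '[[[0.001,0,0.02],[0,0,0]],[[0.001,0,0.04],[0,0,0]],[[0.001,0,0.052],[0,0,0]],[[0.001,0,0.057],[0,0,0]],[[0.001,0,0.057],[0,0,0]],[[0.001,-0.003,0.057],[0,0,0]],[[0.001,-0.006,0.057],[0,0,0]],[[0.001,-0.009,0.057],[0,0,0]],[[0.001,-0.012,0.057],[0,0,0]],[[0.001,-0.015,0.058],[0,0,0]],[[0.001,-0.018,0.058],[0,0,0]],[[0.001,-0.02,0.058],[0,0,0]]]'; python3 - <<'E'
from h import *
goto(47.7,0,202.6)
b,Db=eyes.get_image("scene"); cv2.imwrite("pics/c5.png",cv2.resize(b[90:270,200:400],(660,594)))
E
```

```text
t: 11.33
position: [607.3, 269.1, 387.3]
tool_rot: [0.731, 0.682, 0.0, 0.0]
contact_force: [1.0, -0.1, -1.2]
opening: 0.2
gripper_force: 0.8
tip now [ 74.6   0.3 214.3] F [ 1.  -0.1 -1.2] t 11.3333 open 0.23088232548426155 q [ 0.42  0.58  0.46  1.45 -0.    2.06]
tgt [580.4 270.7 375.6] shift [-0.0003 -0.0269  0.0117] turn [ 0.01 -0.   -0.05]
```

View pics/c5.png

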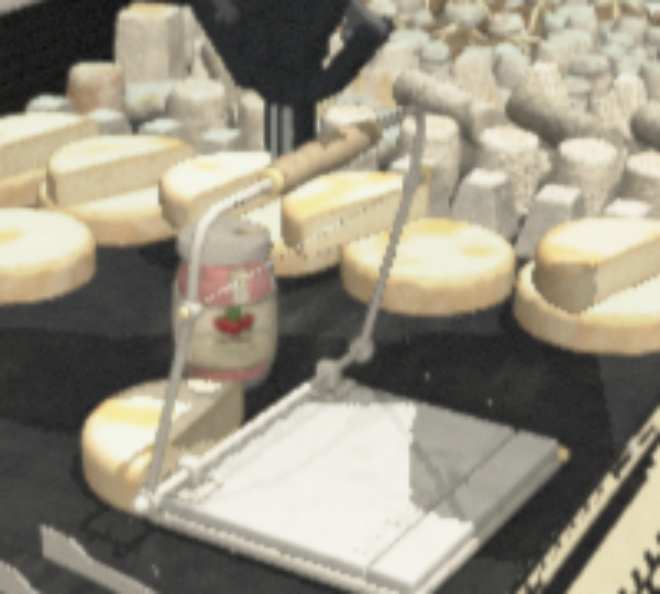

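Fingers at (285,130) stand behind the grip, at its middle and well above the wire. I'll pull toward the robot along the arc.

```bash
python3 -m crank '[[[0,-0.005,0.002],[0,0,0]],[[0,-0.010,0.004],[0,0,0]],[[0,-0.015,0.006],[0,0,0]],[[0,-0.021,0.008],[0,0,0]],[[0,-0.027,0.010],[0,0,0]],[[0,-0.033,0.012],[0,0,0]],[[0,-0.039,0.0145],[0,0,0]],[[0,-0.045,0.017],[0,0,0]],[[0,-0.050,0.0195],[0,0,0]],[[0,-0.055,0.0225],[0,0,0]],[[0,-0.060,0.0255],[0,0,0]],[[0,-0.066,0.029],[0,0,0]]]'; cat > grip.py <<'E'
from h import *
b,D=eyes.get_image("scene")
P=cloud("scene",D); Q=S.inv().apply((P-[O[0],O[1],0]).reshape(-1,3)).reshape(P.shape)
h=cv2.cvtColor(b,cv2.COLOR_BGR2HSV)
r=np.hypot(Q[...,0]-91,Q[...,2]-38.5); ph=np.arctan2(Q[...,2]-38.5,91-Q[...,0])
k=(abs(r-190)<16)&(abs(Q[...,1])<50)&(h[...,1]>50)&(h[...,0]<30)&(Q[...,2]>5)
print("grip phi",np.percentile(ph[k],[10,50,90]).round(3),k.sum(),"theta~",np.median(ph[k])+.1)
E
python3 grip.py; python3 -c "
from h import *
goto(-26,0,155)"
```

```text
t: 12.38
position: [541.4, 273.6, 357.9]
tool_rot: [0.731, 0.682, 0.0, 0.0]
contact_force: [1.1, 0.1, 0.1]
opening: 0.1
gripper_force: 0.4
grip phi [0.93  0.965 1.012] 312 theta~ 1.06467486237793
tip now [  7.4   0.3 184.3] F [ 0.6  0.8 -0.2] t 12.4333 open 0.22537409970257063 q [0.47 0.45 0.17 1.3  0.   2.11]
tgt [506.9 275.7 328. ] shift [-0.0003 -0.0336  0.0293] turn [-0.06  0.02 -0.03]
```

```bash
python3 -m crank '[[[0,-0.003,0.003],[0,0,0]],[[0,-0.006,0.006],[0,0,0]],[[0,-0.010,0.010],[0,0,0]],[[0,-0.014,0.014],[0,0,0]],[[0,-0.019,0.018],[0,0,0]],[[0,-0.024,0.0225],[0,0,0]],[[0,-0.028,0.027],[0,0,0]],[[0,-0.032,0.0315],[0,0,0]],[[0,-0.037,0.036],[0,0,0]],[[0,-0.037,0.036],[0,0,0]]]'
python3 grip.py; python3 -c "
from h import *
goto(-10,0,195)"
```

```text
t: 13.27
position: [503.9, 276.1, 321.2]
tool_rot: [0.731, 0.682, -0.001, -0.0]
contact_force: [-1.4, -0.3, -0.3]
opening: 0.2
gripper_force: 0.0
grip phi [0.663 0.707 0.75 ] 321 theta~ 0.8072360154947357
tip now [-28.8   0.2 148.8] F [ 0.2 -0.   0.1] t 13.3167 open -0.023787564440500078 q [0.5  0.39 0.   1.18 0.   2.14]
tgt [522.9 274.6 368. ] shift [-0.0003  0.0186 -0.0462] turn [-0.05  0.02 -0.03]
```

```bash
python3 -m crank '[[[0,0.004,0],[0,0,0]],[[0,0.004,-0.015],[0,0,0]],[[0,0.004,-0.030],[0,0,0]],[[0,0.004,-0.037],[0,0,0]],[[0,0.004,-0.037],[0,0,0]],[[0,-0.010,-0.037],[0,0,0]],[[0,-0.022,-0.037],[0,0,0]],[[0,-0.027,-0.037],[0,0,0]],[[0,-0.027,-0.034],[0,0,0]],[[0,-0.027,-0.030],[0,0,0]],[[0,-0.027,-0.027],[0,0,0]],[[0,-0.027,-0.027],[0,0,0]]]'
python3 grip.py; python3 -c "
from h import *
goto(-56,0,172)"
```

```text
t: 14.32
position: [478.2, 277.8, 348.1]
tool_rot: [0.731, 0.682, -0.001, -0.0]
contact_force: [-0.5, -0.3, 0.5]
opening: 0.0
gripper_force: 0.0
grip phi [0.661 0.7   0.74 ] 276 theta~ 0.8003906409785664
tip now [-54.9   0.2 175.5] F [-0.2 -1.   0.2] t 14.3667 open 0.18089267906014667 q [ 0.53  0.34 -0.01  1.22 -0.    2.17]
tgt [477.  277.7 345. ] shift [-0.0003 -0.0012  0.0035] turn [-0.04  0.03 -0.06]
```

```bash
python3 -m crank '[[[0,-0.001,0.004],[0,0,0]],[[0,-0.004,0.009],[0,0,0]],[[0,-0.008,0.014],[0,0,0]],[[0,-0.011,0.019],[0,0,0]],[[0,-0.014,0.024],[0,0,0]],[[0,-0.018,0.029],[0,0,0]],[[0,-0.021,0.034],[0,0,0]],[[0,-0.023,0.039],[0,0,0]],[[0,-0.026,0.044],[0,0,0]],[[0,-0.028,0.049],[0,0,0]],[[0,-0.029,0.052],[0,0,0]],[[0,-0.029,0.052],[0,0,0]]]'
python3 grip.py; python3 -c "
from h import *
goto(-98,0,68.5)"
```

```text
t: 15.37
position: [448.7, 279.9, 296.5]
tool_rot: [0.731, 0.682, -0.0, -0.0]
contact_force: [0.9, -1.3, -0.5]
opening: -0.3
gripper_force: 0.0
grip phi [0.368 0.412 0.445] 280 theta~ 0.5117683671572714
tip now [-84.2   0.3 123.9] F [ 1.2 -0.5  0.4] t 15.4167 open 0.07925653273387197 q [ 0.56  0.32 -0.17  1.08 -0.    2.2 ]
tgt [435.1 280.6 241.5] shift [-0.0004 -0.0138  0.0554] turn [-0.02  0.02 -0.04]
```

```bash
python3 -m crank '[[[0,-0.002,0.005],[0,0,0]],[[0,-0.004,0.010],[0,0,0]],[[0,-0.005,0.014],[0,0,0]],[[0,-0.007,0.019],[0,0,0]],[[0,-0.008,0.024],[0,0,0]],[[0,-0.009,0.029],[0,0,0]],[[0,-0.010,0.034],[0,0,0]],[[0,-0.011,0.039],[0,0,0]],[[0,-0.012,0.044],[0,0,0]],[[0,-0.013,0.049],[0,0,0]],[[0,-0.014,0.053],[0,0,0]],[[0,-0.014,0.055],[0,0,0]]]'
python3 -m crank '[[[0,0,0.003],[0,0,0]],[[0,0,0.006],[0,0,0]],[[0,0,0.009],[0,0,0]],[[0,0,0.012],[0,0,0]],[[0,0,0.015],[0,0,0]],[[0,0,0.018],[0,0,0]],[[0,0,0.020],[0,0,0]],[[0,0,0.022],[0,0,0]],[[0,0,0.024],[0,0,0]],[[0,0,0.026],[0,0,0]],[[0,0,0.028],[0,0,0]],[[0,0,0.028],[0,0,0]]]'
python3 grip.py; python3 -c "
from h import *
goto(-98,0,30.5)"
```

```text
t: 16.42
position: [434.7, 280.9, 241.5]
tool_rot: [0.731, 0.682, -0.0, -0.0]
contact_force: [0.0, -0.5, -0.0]
opening: 0.4
gripper_force: 0.0
t: 17.42
position: [434.9, 280.9, 213.8]
tool_rot: [0.731, 0.682, -0.0, -0.0]
contact_force: [0.3, 0.5, 0.2]
opening: 0.1
gripper_force: 0.0
grip phi [-0.085 -0.05  -0.036] 288 theta~ 0.05029428859089384
tip now [-98.2   0.3  41. ] F [-0.4 -0.8 -0.2] t 17.4667 open 0.11356366518104113 q [ 0.57  0.37 -0.33  0.87 -0.    2.21]
tgt [435.1 280.6 203.5] shift [-0.0003  0.0002  0.0105] turn [-0.01  0.01 -0.05]
```

```bash
python3 -m crank '[[[0,0,0.001],[0,0,0]],[[0,0,0.002],[0,0,0]],[[0,0,0.003],[0,0,0]],[[0,0,0.004],[0,0,0]],[[0,0,0.005],[0,0,0]],[[0,0,0.006],[0,0,0]],[[0,0,0.007],[0,0,0]],[[0,0,0.008],[0,0,0]],[[0,0,0.0085],[0,0,0]],[[0,0,0.0085],[0,0,0]]]'; python3 -m crank '[[[0,0,0.0005],[0,0,0]],[[0,0,0.001],[0,0,0]],[[0,0,0.001],[0,0,0]]]'; python3 -m crank '[[[0,0,0.0005],[0,0,0]],[[0,0,0.001],[0,0,0]],[[0,0,0.001],[0,0,0]]]';python3 grip.py
```

```text
t: 18.3
position: [435.0, 280.9, 205.6]
tool_rot: [0.731, 0.682, -0.0, -0.0]
contact_force: [0.3, -0.5, 0.6]
opening: 0.1
gripper_force: 0.0
t: 18.55
position: [435.0, 281.0, 204.7]
tool_rot: [0.731, 0.682, 0.0, 0.0]
contact_force: [-0.0, 0.8, -0.4]
opening: 0.2
gripper_force: 0.0
t: 18.8
position: [435.1, 281.0, 204.3]
tool_rot: [0.731, 0.682, 0.0, 0.0]
contact_force: [-3.1, -1.9, 11.9]
opening: 0.0
gripper_force: 6.0
grip phi [-0.091 -0.054 -0.041] 243 theta~ 0.04565845993126322
```

There's 12 N at tip height 31 mm, where the grip top should be with the bow on its stop. I'll retract and check.

```bash
python3 -m crank '[[[0,0,-0.002],[0,0,0]],[[0,0,-0.01],[0,0,0]],[[0,0,-0.03],[0,0,0]],[[0,0,-0.06],[0,0,0]],[[0,0,-0.1],[0,0,0]],[[0,0,-0.14],[0,0,0]],[[-0.04,0,-0.18],[0,0,0]],[[-0.08,0,-0.2],[0,0,0]],[[-0.12,0,-0.2],[0,0,0]],[[-0.16,0,-0.2],[0,0,0]],[[-0.2,0,-0.2],[0,0,0]],[[-0.24,0,-0.2],[0,0,0]]]'; python3 -m crank '[[[-0.04,0,0],[0,0,0]],[[-0.08,0,0],[0,0,0]],[[-0.12,0,0],[0,0,0]],[[-0.12,0,0],[0,0,0]],[[-0.12,0,0],[0,0,0]]]'; python3 grip.py; python3 - <<'E'
from h import *
a,_=eyes.get_image("scene"); b,D=eyes.get_image("top")
cv2.imwrite("pics/c6.png",np.hstack([cv2.resize(a[170:290,240:390],(410,333)),cv2.resize(b[170:300,250:400],(384,333))]))
P=cloud("top",D); Q=S.inv().apply((P-[O[0],O[1],0]).reshape(-1,3)).reshape(P.shape)
k=(abs(Q[...,0]+98)<8)&(abs(Q[...,1])<45)&(Q[...,2]>10)&(Q[...,2]<80); print(k.sum(),np.percentile(Q[k],[5,50,95],axis=0).round(1))
k=(abs(Q[...,0]+44)<40)&(Q[...,1]<-103)&(Q[...,1]>-150)&(Q[...,2]<60); print("z max right of slab",Q[k][:,2].max())
E
```

```text
t: 19.85
position: [418.3, 48.6, 404.6]
tool_rot: [0.731, 0.683, 0.001, 0.0]
contact_force: [0.3, -0.2, 0.6]
opening: 0.3
gripper_force: 0.0
t: 20.27
position: [410.5, -71.3, 404.2]
tool_rot: [0.733, 0.681, 0.0, 0.0]
contact_force: [-0.5, 0.9, 0.5]
opening: -0.2
gripper_force: 0.0
grip phi [-0.088 -0.049 -0.036] 306 theta~ 0.0507383383682465
400 [[-105.   -39.9   25.8]
 [ -97.5    0.2   29.4]
 [ -90.7   40.5   32.3]]
z max right of slab 32.312850171419704
```

View pics/c6.png

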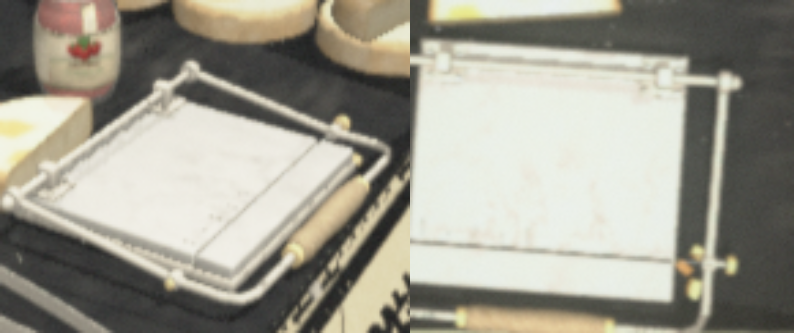

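The bow is down: the grip top is about 30.5 mm high and the wire lies on the groove line. All three parings are on the deck beside the slab at (698,252), (685,267) and (695,289), under the wire.

```bash
python3 -c "
from h import *
print(ctrl.hand_in())"
```

```text
the job is handed in; nothing more can be done
None
```

I swept the three parings off the slab's right-hand end onto the deck, lowered the bow gently until the wire lay home in the groove, and handed the job in at about 20 s of the 67 s allowed; the hand-in gave no verdict.

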